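# Unload bowls from an indexing table and nest them on a tray

## Task

Unload the cream bowls from the indexing turntable: its posts turn it from click to click, which brings each bowl to the opening in the wire guard, where it can be lifted out; nest all of them upright in one another in size order, the largest standing flat on the floor of the meal tray, each smaller one inside the next larger one that is there. Leave the emptied turntable resting in one of its detents, and do not disturb the bottle, jar and serving spatula.

Things in the scene. Friction and masses are not known exactly. Their poses are not given: they have to be found in the camera images.
- bowl_l: the largest insulated cream plastic bowl: 148 mm outside diameter at the rim, 124 mm at its foot, 66 mm tall, straight sloping sides, wall 8 mm thick (the rim is an 8 mm wide ring to pinch), solid foot: inner floor 20 mm above its underside. 260 g, give or take a quarter. Origin at the centre of its underside, z up. Always present.
- bowl_m: the second largest insulated cream plastic bowl: 122 mm outside diameter at the rim, 98 mm at its foot, 66 mm tall, straight sloping sides, wall 8 mm thick (the rim is an 8 mm wide ring to pinch), solid foot: inner floor 20 mm above its underside. 200 g, give or take a quarter. Origin at the centre of its underside, z up. Absent in some runs.
- bowl_s: the third insulated cream plastic bowl: 96 mm outside diameter at the rim, 72 mm at its foot, 66 mm tall, straight sloping sides, wall 8 mm thick (the rim is an 8 mm wide ring to pinch), solid foot: inner floor 20 mm above its underside. 150 g, give or take a quarter. Origin at the centre of its underside, z up. Absent in some runs.
- bowl_xs: the smallest insulated cream plastic bowl: 70 mm outside diameter at the rim, 46 mm at its foot, 66 mm tall, straight sloping sides, wall 8 mm thick (the rim is an 8 mm wide ring to pinch), solid foot: inner floor 20 mm above its underside. 100 g, give or take a quarter. Origin at the centre of its underside, z up. Absent in some runs.
- base: fixed grey round base of the indexing table, 450 mm across; origin: centre of its underside, on the table's axis. Its -x side is open and faces roughly the robot; a steel wire guard (bars 136 to 144 mm above the work surface, wire legs at radius 215 mm) covers all with x > -23 mm in this frame, so bowls can be lifted out only at the open side. Its place and yaw vary
- turntable (a joint): angle of the 380 mm dark steel disc (top 46 mm above the work surface), counter-clockwise from above, endless. 4 stations, at most one bowl each, 105 mm from the axis, at 0 along base +x, +y, -x, -y. Detents hold it (to 1 degree) at multiples of pi/2; getting past halfway takes about 3 N at a post, then it draws itself on to the next detent
- gap (a point): where a station stops at the base's open side, 105 mm from the axis, 46 mm high. Four upright bare metal posts stand on the disc between the stations: 18 mm thick, 80 mm tall, tops 126 mm above the work surface, 165 mm from the axis (45, 135, 225, 315 degrees from base +x when the joint is 0). Carry or push a post a quarter turn to index one station
- tray: loose pale green meal tray, 260 mm (its x) by 300 mm (its y), rim 20 mm high, floor and walls 5 mm thick, 0.9 kg; origin at the centre of its underside. Lies beside the indexing table, on either side
- bottle: bystander: brown bottle with red cap, 60 mm across, 170 mm tall; origin at the centre of its underside
- jar: bystander: jar, 76 mm across, 90 mm tall; origin at the centre of its underside
- paddle: bystander: flat-bladed serving spatula lying on the worktop; origin at its middle
Mind the look-alikes: they are no part of the job. What is shaped like the bowl_l but blue or turquoise is not meant.

How it is judged:
By the outcome, as a careful person would: the job done as asked, in the order asked, and still so for the second after the job is handed in, with the robot touching nothing.
Of bowl_m, bowl_s, bowl_xs only 2 to 3 are there at a start; the rules pass over those that are not, and their reading is None.
At some moment in a run one of tray, bowl_l may be knocked a few centimetres aside while the robot is not near it.
It also fails if it takes over 210 s, if anything falls off the work surface, if the arm or the gripper's body presses on something with over 40 N, if the wrist force passes 120 N, or if a joint passes its speed limit or range.

## Robot

A 7-joint arm with a two-finger parallel gripper is mounted at the origin on the work surface. World frame = base frame: x ahead of the robot, y to its left, z up, the work surface at z = 0. Lengths are in m, angles in rad, forces in N, time in s.
With the tool pointing down it reaches from about 0.4 to 0.85 m from the base axis. Payload 10.4 kg.
Tool frame: the origin (TCP) lies between the finger pads; the fingertips stand 19 mm ahead of it and the grasp point (between the pads) is the TCP (manip.tips_ahead is the distance from the TCP to the fingertips, in m); z points along the fingers, y is the line along which they close (so a half turn about z gives the same grasp; the last joint's range is limited). The gripper opens to 85 mm and grips with 20 to 120 N. Pads are 22 mm wide; open, the fingers measure 114 mm over their backs; the gripper's body (76 mm by 85 mm) begins 54 mm behind the grasp point. The pads swing forward as they close: fully open they stand 13 mm farther back than shut.
Start: joints at [-1.127, 0.332, -0.065, 1.46, 0.022, 1.35, -0.088], TCP at [0.281, 0.558, 0.25] pointing down, gripper open.
Joint ranges: [-2.6, 2.6], [-0.5, 2.12], [-1.47, 1.34], [0.16, 2.42], [-1.27, 4.41], [0.06, 2.06], [-2.6, 2.6]. Speed limits (rad/s): [2.22, 2.22, 2.79, 2.79, 3.14, 3.14, 3.14].

## Interface

Orientations are given as a unit quaternion [x, y, z, w].
In Python, from workcell import manip, viewer gives the robot as it stands.
- The arm moves only by the tool arm_command, never from a script. Its argument "series" is text: rows parted by semicolons, each of 5 numbers parted by spaces: the closure, from 0 (fully open) to 1 (shut), then the shift along the tool's x, y, z normalised to -1 to 1, where 1 is 0.4 m, then the turn about the tool's z normalised to -1 to 1, where 1 is 180 degrees. In form: jaw tx ty tz spin; .... A call has exactly 10 rows; each row shifts and turns the commanded pose from where the row before left it, along the tool's axes as they then stand; what a row does not reach is not made up. A row lasts 1/8 s, in which the tool goes at most 62.5 mm and 10.7 degrees, less where a joint would pass 70% of its speed; a pose out of reach is approached as far as the arm can. A call with a number of a shift or a turn outside -1 to 1 is refused whole. A call with a gripper value outside its range is refused whole. The fingers move at their own pace and stop on an object; "newtons" is the grip in N (left out, the last holds). Time passes only in rows, so rows that do not move let the fingers close, or fill a call up. It gives the time, the measured TCP pose, the force, the opening and the grip force at its end, in the units of the state.
- manip.get_obs(): the state, without advancing time (a new reading comes with each control period).
- viewer.camera(name): name is "scene" or "top" or "wrist"; returns a dict with "pixels" (400x640x3 uint8, red, green, blue), "intrinsics" (3x3 intrinsics, pixels), "extrinsics" (4x4, takes a point from world to camera coordinates). Camera axes: x right, y up, looking along -z (the intrinsics and any distortion apply to the point x, -y, -z); pixel columns grow to the right and rows downward; lengths in m; the calibration is good to about 2 mm. A picture is of the moment at which its call begins. There is no depth.
- manip.hand_in(): hands the job in; it is judged then, once.
The state is a dict: "clock": time; "joint_pos": joint angles; "joint_velocities": joint speeds; "tau": joint torques, N m; "position": TCP position; "ee_rot": TCP orientation; "ft_force": force on the tool from outside, world axes, zero at the start; "torque": the same for the moment, N m; "grip_width": opening from 0.0 (shut) to 1.0 (fully open); "grasp_force": force on a finger pad.
Only numpy, scipy, OpenCV 4.12 (cv2) and the standard library are available. Lean on these libraries where they do the work, as an engineer would, in place of code of your own. Each camera call takes 0.05 s, during which the arm holds its last target. There are 200 camera calls.

## Working session

There is one attempt and no reset: what is moved stays moved. The work goes in short steps, Python scripts to look and compute and a tool call to move; the robot and the scene stay as the last step left them, time stands still between calls to the robot, and variables do not carry over. Pictures are saved under pics/ and viewed, at most 14 in all, crops included, and the job is handed in when it is done.

Besides the shell and the picture viewer there is one more tool, called after "Call:" in YAML: its name, and indented under it one key for each argument. arm_command: Moves the arm, as the interface text tells. Scaled input: -1 to 1 covers 0.4 m each way for a shift and 180 degrees each way for a turn. Its arguments: {"type":"object","properties":{"series":{"type":"string"},"newtons":{"type":"number"}},"required":["series"]}

```bash
mkdir -p pics; ls
python3 - <<'E'
from workcell import manip, viewer
import cv2,numpy as np
for n in("top","scene"):
    c=viewer.camera(n); cv2.imwrite(f"pics/{n}0.png",c["pixels"][:,:,::-1])
    print(n,np.round(c["intrinsics"],2).tolist(),np.round(c["extrinsics"],4).tolist())
print(manip.get_obs())
E
```

```text
pics
top [[436.26, 0.0, 317.42], [0.0, 436.26, 199.46], [0.0, 0.0, 1.0]] [[0.0231, -0.9995, 0.0209, -0.0145], [0.9961, 0.0248, 0.0852, -0.561], [-0.0857, 0.0189, 0.9961, -1.3235], [0.0, 0.0, 0.0, 1.0]]
scene [[453.59, 0.0, 314.74], [0.0, 453.59, 196.2], [0.0, 0.0, 1.0]] [[0.2729, 0.9619, -0.0196, -0.1467], [-0.5173, 0.1639, 0.84, 0.2075], [0.8111, -0.2191, 0.5423, -1.8771], [0.0, 0.0, 0.0, 1.0]]
{'clock': 0.1, 'joint_pos': array([-1.12658975,  0.33283112, -0.06469165,  1.4608584 ,  0.02162301,
        1.34988521, -0.08850155]), 'joint_velocities': array([-0.00025041, -0.00110078,  0.00035734, -0.0026752 , -0.00080248,
        0.00109518, -0.00142188]), 'tau': array([ 8.53588626e-04, -6.26745844e+01,  4.86775883e-02, -3.92429817e+01,
        1.62541552e-02,  6.95468814e-03, -1.37710788e-05]), 'position': array([0.28114711, 0.55785066, 0.24958093]), 'ee_rot': array([ 2.31282592e-01,  9.72886401e-01, -6.33791459e-04, -1.08419927e-04]), 'ft_force': array([ 0.37420075, -0.80914765, -0.24731098]), 'torque': array([-0.009748  , -0.00663527, -0.04213809]), 'grasp_force': 0.0, 'grip_width': 1.0017430441068405}
```

View pics/top0.png

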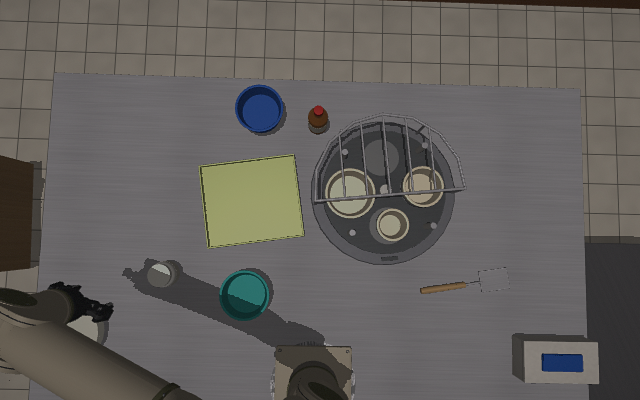

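View pics/scene0.png

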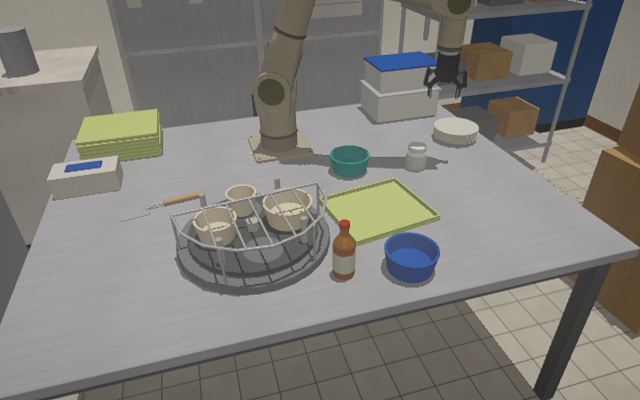

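The tray is left of the turntable at top-view pixel (252,202). The table holds a large bowl at (350,192), a small one at the gap (392,225) and a middle one at (423,187). The far station is empty, and the blue and turquoise bowls are decoys. Next I'll enlarge both views and measure.

```bash
cat > h.py <<'E'
import numpy as np, cv2
from workcell import manip, viewer
def snap(n,f=None):
    c=viewer.camera(n)
    if f: cv2.imwrite(f"pics/{f}.png",c["pixels"][:,:,::-1])
    return c
def ray(c,uv):
    K,E=c["intrinsics"],np.array(c["extrinsics"]); R,t=E[:3,:3],E[:3,3]
    x,y,_=np.linalg.inv(K)@[*uv,1]
    return -R.T@t, R.T@np.array([x,-y,-1.])
def onz(c,uv,z):
    o,d=ray(c,uv); return o+d*(z-o[2])/d[2]
def tri(c1,a,c2,b):
    (o1,d1),(o2,d2)=ray(c1,a),ray(c2,b)
    s=np.linalg.lstsq(np.c_[d1,-d2],o2-o1,rcond=None)[0]
    p,q=o1+s[0]*d1,o2+s[1]*d2
    return (p+q)/2,np.linalg.norm(p-q)
def proj(c,p):
    E=np.array(c["extrinsics"]); q=E[:3,:3]@p+E[:3,3]
    K=c["intrinsics"]; return np.array([K[0,0]*q[0]/-q[2]+K[0,2],K[1,1]*q[1]/q[2]+K[1,2]])
def crop(src,dst,x0,y0,x1,y1,k):
    im=cv2.imread(f"pics/{src}.png")[y0:y1,x0:x1]
    im=cv2.convertScaleAbs(cv2.resize(im,None,fx=k,fy=k,interpolation=cv2.INTER_CUBIC),alpha=1.3,beta=15)
    for u in range(-(-x0//10)*10,x1,10):
        L=int((u-x0)*k); cv2.line(im,(L,0),(L,5 if u%50 else 14),(0,0,255),1)
    for v in range(-(-y0//10)*10,y1,10):
        L=int((v-y0)*k); cv2.line(im,(0,L),(5 if v%50 else 14,L),(0,0,255),1)
    cv2.imwrite(f"pics/{dst}.png",im)
E
python3 - <<'E'
from h import *
crop("top0","top0c",305,105,470,270,3.6)
crop("scene0","scene0c",165,170,335,290,4.7)
E
```

```text
(no output)
```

View pics/top0c.png

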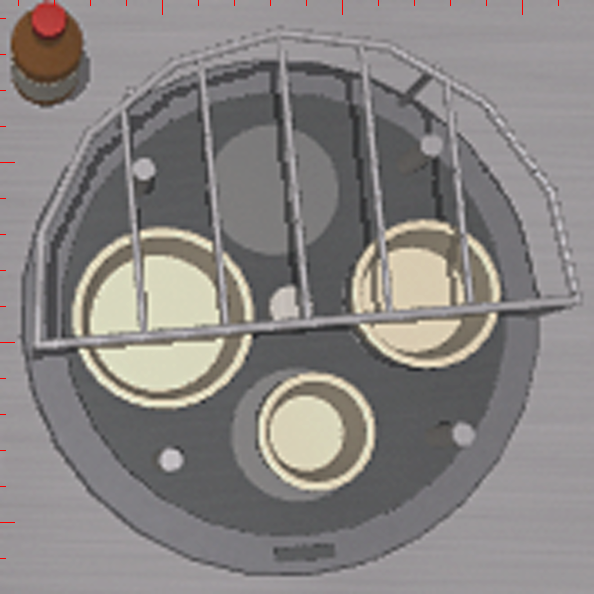

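View pics/scene0c.png

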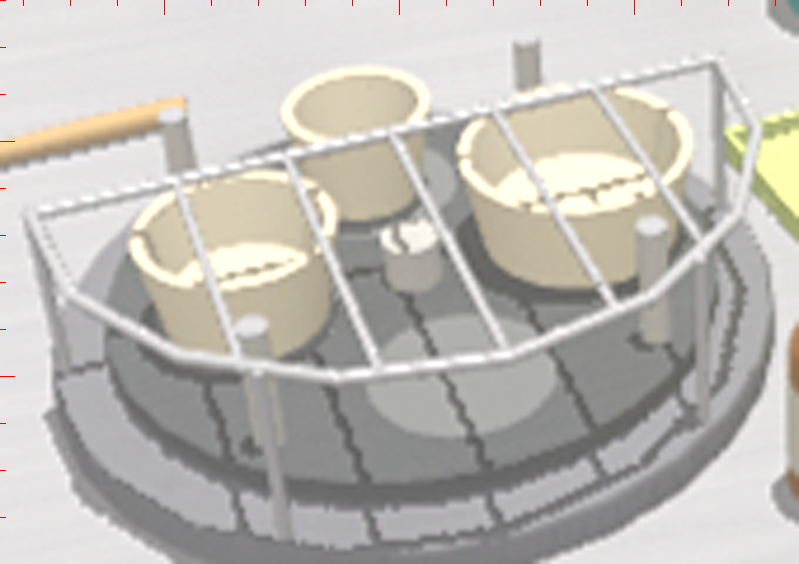

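The crops show the four posts, the three rims and the guard edge. The posts in the top crop are at (144,168), (431,145), (171,459) and (463,434); the small rim is centred at (317,431).

Run:
```python
from h import *
t=snap("top"); s=snap("scene")
T=lambda p:(305+p[0]/3.6,105+p[1]/3.6); S=lambda p:(165+p[0]/4.7,170+p[1]/4.7)
P=[]
for n,a,b in[("fl",(144,168),(651,226)),("fr",(431,145),(252,326)),("nl",(171,459),(527,43)),("nr",(463,434),(172,116))]:
    p,e=tri(t,T(a),s,S(b)); q=onz(t,T(a),.126); P.append(q); print(n,p.round(4),round(e,4),q.round(4))
P=np.array(P); c=P.mean(0); print("axis",c, np.linalg.norm(P-c,axis=1))
yaw=[np.degrees(np.arctan2(*(p-c)[1::-1]))-a for p,a in zip(P,(45,-45,135,-135))]; print("yaw",yaw)
y=np.radians(np.mean([(v+180)%360-180 for v in yaw])); print(y); ux=np.array([np.cos(y),np.sin(y),0])
print("gap",c-.105*ux)
for n,a,b in[("L",(163,318),(575,149)),("M",(425,294),(235,230)),("S",(317,431),(356,104))]:
    p,e=tri(t,T(a),s,S(b)); q=onz(t,T(a),.112); d=q-c; print(n,p.round(4),round(e,4),q.round(4),"base-frame",round(d@ux,4),round(d@[-np.sin(y),np.cos(y),0],4))
for uv in[(201,168),(295,155),(304,235),(209,247)]: print("tray",onz(t,uv,.02).round(3))
print("turq",onz(t,(244,295),.06).round(3))
```

```text
fl [ 0.6934 -0.0745  0.1239] 0.0023 [ 0.6927 -0.0755  0.126 ]
fr [ 0.7185 -0.3058  0.1238] 0.0028 [ 0.7178 -0.3067  0.126 ]
nl [ 0.4612 -0.0998  0.1199] 0.0036 [ 0.4607 -0.101   0.126 ]
nr [ 0.4861 -0.3324  0.1228] 0.0022 [ 0.4859 -0.3326  0.126 ]
axis [ 0.58927988 -0.20393873  0.126     ] [0.16492254 0.16453174 0.16474216 0.16509727]
yaw [np.float64(6.150829125580046), np.float64(6.371699149703531), np.float64(6.310693051761234), np.float64(6.224056378972762)]
0.10933299938914472
gap [ 0.48490682 -0.21539583  0.126     ]
L [ 0.5747 -0.0934  0.1059] 0.0026 [ 0.5738 -0.0941  0.112 ] base-frame -0.0034 0.1109
M [ 0.5994 -0.306   0.1064] 0.0024 [ 0.5986 -0.3058  0.112 ] base-frame -0.0019 -0.1022
S [ 0.4863 -0.218   0.1099] 0.003 [ 0.486  -0.2191  0.112 ] base-frame -0.1044 -0.0038
tray [0.65  0.362 0.02 ]
tray [0.699 0.072 0.02 ]
tray [0.451 0.038 0.02 ]
tray [0.408 0.327 0.02 ]
turq [0.271 0.209 0.06 ]
```

```bash
cat > plan.py <<'E'
# plan(waypoints): (x,y,z,yaw of tool y in deg,jaw,rows) -> rows in move units, starting at the measured pose
import numpy as np, sys, ast
from scipy.spatial.transform import Rotation as R
from workcell import manip
C=np.array([.5893,-.2039]); YAW=6.26
def pol(a,r=.165):  # base-frame angle -> world xy
    a=np.radians(a+YAW); return C+r*np.array([np.cos(a),np.sin(a)])
def pose():
    o=manip.get_obs(); m=R.from_quat(o["ee_rot"]).as_matrix()
    return np.r_[o["position"],np.degrees(np.arctan2(m[1,1],m[0,1]))],m,o
def plan(wps):
    p,m,o=pose(); print("from",p.round(4),"tool z",m[:,2].round(3)); out=[]
    for *w,jaw,n in wps:
        w=np.array(w,float); w[3]=p[3]+(w[3]-p[3]+180)%360-180
        for k in range(n):
            q=p+(w-p)/(n-k); a=np.radians(p[3]); d=q-p
            Y=np.array([np.cos(a),np.sin(a)]); X=np.array([-np.sin(a),np.cos(a)])
            X*=np.sign(X@m[:2,0]) if not out else sg
            if not out: sg=np.sign(np.array([-np.sin(a),np.cos(a)])@m[:2,0])
            u=np.round([d[:2]@X/.4,d[:2]@Y/.4,-d[2]/.4,-d[3]/180],3)
            if np.linalg.norm(u[:3])>.156 or abs(u[3])>.059: print("FAST",u)
            p=p+np.r_[(u[0]*X+u[1]*Y)*.4,-u[2]*.4,-u[3]*180]
            out.append(f"{jaw:g} "+" ".join(f"{v:g}" for v in u))
    while len(out)%10: out.append(f"{wps[-1][4]:g} 0 0 0 0")
    for i in range(0,len(out),10): print("; ".join(out[i:i+10]))
    print("end",p.round(4))
E
python3 - <<'E'
from plan import *
s=pol(123); plan([(*s,.22,-8,1,15),(*s,.134,-8,1,5)])
E
```

```text
from [ 0.2812  0.558   0.2499 63.253 ] tool z [-0.    -0.001 -1.   ]
1 -0.078 -0.079 0.005 0.026; 1 -0.084 -0.072 0.005 0.026; 1 -0.09 -0.065 0.005 0.026; 1 -0.095 -0.058 0.005 0.026; 1 -0.099 -0.05 0.005 0.027; 1 -0.103 -0.041 0.005 0.026; 1 -0.106 -0.033 0.005 0.027; 1 -0.108 -0.024 0.005 0.026; 1 -0.11 -0.015 0.005 0.027; 1 -0.111 -0.005 0.005 0.026
1 -0.111 0.004 0.005 0.027; 1 -0.11 0.013 0.005 0.026; 1 -0.109 0.022 0.005 0.027; 1 -0.107 0.031 0.005 0.026; 1 -0.104 0.039 0.005 0.027; 1 0 0 0.043 -0; 1 0 0 0.043 -0; 1 0 0 0.043 -0; 1 0 0 0.043 -0; 1 0 0 0.043 -0
end [ 0.4848 -0.0762  0.1339 -8.027 ]
```

Call:
arm_command:
  series: "1 -0.078 -0.079 0.005 0.026; 1 -0.084 -0.072 0.005 0.026; 1 -0.09 -0.065 0.005 0.026; 1 -0.095 -0.058 0.005 0.026; 1 -0.099 -0.05 0.005 0.027; 1 -0.103 -0.041 0.005 0.026; 1 -0.106 -0.033 0.005 0.027; 1 -0.108 -0.024 0.005 0.026; 1 -0.11 -0.015 0.005 0.027; 1 -0.111 -0.005 0.005 0.026"
  newtons: 60

```text
clock: 1.45
position: [0.4174, 0.1343, 0.2303]
ee_rot: [0.603, 0.797, 0.0, -0.0]
ft_force: [0.2, -0.3, 0.7]
grip_width: -0.003
grasp_force: 0.0
```

Call:
arm_command:
  series: "1 -0.111 0.004 0 0.027; 1 -0.11 0.013 0 0.026; 1 -0.109 0.022 0 0.027; 1 -0.107 0.031 0 0.026; 1 -0.104 0.039 0 0.027; 1 0 0 0 0; 1 0 0 0 0; 1 0 0 0 0; 1 0 0 0 0; 1 0 0 0 0"

```text
clock: 2.7
position: [0.4849, -0.0755, 0.2304]
ee_rot: [0.755, 0.656, 0.0, -0.0]
ft_force: [-0.3, 0.1, 0.1]
grip_width: 0.001
grasp_force: 0.0
```

Run:
```python
from plan import *
s=pol(123)
arc=[(*pol(a),.134,-8-(123-a)*.6,1,1) for a in range(126,186,3)]
plan([(*s,.134,-8,1,4)]+arc+[(*pol(183),.134,28,1,3),(*pol(180),.134,28,1,1),(*pol(180),.22,28,1,2)])
```

```text
from [ 0.4849 -0.0755  0.2304 -7.971 ] tool z [ 0.  0. -1.]
1 -0 0 0.06 0; 1 -0.001 0 0.06 0; 1 -0 0 0.06 0; 1 -0.001 0 0.061 0; 1 -0.016 -0.014 -0 -0.01; 1 -0.016 -0.014 -0 -0.01; 1 -0.017 -0.014 -0 -0.01; 1 -0.017 -0.013 -0 -0.01; 1 -0.018 -0.013 -0 -0.01; 1 -0.017 -0.012 -0 -0.01
1 -0.018 -0.012 -0 -0.01; 1 -0.018 -0.012 -0 -0.01; 1 -0.019 -0.011 -0 -0.01; 1 -0.018 -0.011 -0 -0.01; 1 -0.019 -0.011 -0 -0.01; 1 -0.019 -0.01 -0 -0.01; 1 -0.02 -0.01 -0 -0.01; 1 -0.019 -0.009 -0 -0.01; 1 -0.02 -0.009 -0 -0.01; 1 -0.019 -0.008 -0 -0.01
1 -0.02 -0.009 -0 -0.01; 1 -0.021 -0.007 -0 -0.01; 1 -0.02 -0.008 -0 -0.01; 1 -0.021 -0.006 -0 -0.01; 1 0 -0 -0 0; 1 0 -0 -0 0; 1 0 -0 -0 0; 1 0.021 0.007 -0 0; 1 -0 0 -0.108 0; 1 -0 0 -0.107 0
end [ 0.4252 -0.2218  0.22   28.029 ]
```

Call:
arm_command:
  series: "1 0 0 0.06 0; 1 0 0 0.06 0; 1 0 0 0.06 0; 1 0 0 0.061 0; 1 -0.016 -0.014 0 -0.01; 1 -0.016 -0.014 0 -0.01; 1 -0.017 -0.014 0 -0.01; 1 -0.017 -0.013 0 -0.01; 1 -0.018 -0.013 0 -0.01; 1 -0.017 -0.012 0 -0.01"

```text
clock: 3.95
position: [0.4512, -0.1145, 0.1354]
ee_rot: [0.689, 0.725, 0.001, 0.001]
ft_force: [2.8, 1.7, -1.0]
grip_width: 0.001
grasp_force: 1.4
```

Call:
arm_command:
  series: "1 -0.018 -0.012 0 -0.01; 1 -0.018 -0.012 0 -0.01; 1 -0.019 -0.011 0 -0.01; 1 -0.018 -0.011 0 -0.01; 1 -0.019 -0.011 0 -0.01; 1 -0.019 -0.01 0 -0.01; 1 -0.02 -0.01 0 -0.01; 1 -0.019 -0.009 0 -0.01; 1 -0.02 -0.009 0 -0.01; 1 -0.019 -0.008 0 -0.01"

```text
clock: 5.2
position: [0.4248, -0.1958, 0.1351]
ee_rot: [0.567, 0.824, 0.001, 0.001]
ft_force: [0.7, 1.1, -1.4]
grip_width: 0.001
grasp_force: 0.4
```

Run:
```python
from h import *
snap("top","t1"); print(manip.get_obs()["ft_force"])
```

```text
[-0.75367661 -0.92844674 -0.5011441 ]
```

View pics/t1.png

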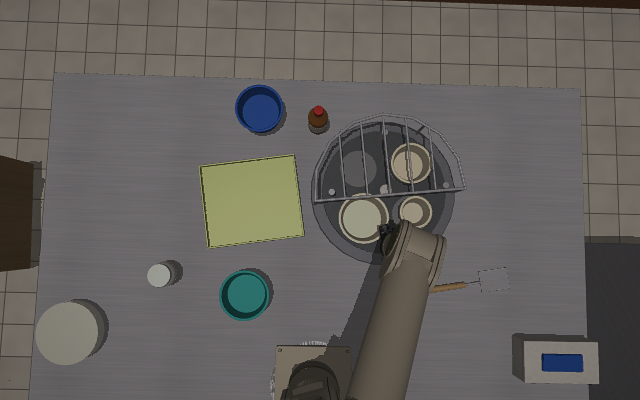

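The push is working: the disc has turned about 40°, and the bowls are riding along at (364,218), (411,162) and (415,212). I'll carry on past halfway and then retreat upward.

Call:
arm_command:
  series: "1 -0.02 -0.009 0 -0.01; 1 -0.021 -0.007 0 -0.01; 1 -0.02 -0.008 0 -0.01; 1 -0.021 -0.006 0 -0.01; 1 0 0 0 0; 1 0 0 0 0; 1 0 0 0 0; 1 0.021 0.007 0 0; 1 0 0 -0.108 0; 1 0 0 -0.107 0"

```text
clock: 6.5
position: [0.4248, -0.2206, 0.2208]
ee_rot: [0.515, 0.857, -0.0, -0.001]
ft_force: [1.2, 0.5, 0.9]
grip_width: -0.004
grasp_force: 0.0
```

Run:
```python
from plan import *
# move clear to the left over tray, high, to look
plan([(.40,0.08,.30,0,0,8),(.40,.08,.30,0,0,2)])
```

```text
from [ 0.4248 -0.2206  0.2208 27.9956] tool z [-0.001  0.    -1.   ]
0 0.087 0.037 -0.025 0.019; 0 0.089 0.032 -0.025 0.02; 0 0.09 0.026 -0.025 0.019; 0 0.092 0.021 -0.025 0.02; 0 0.093 0.015 -0.025 0.019; 0 0.094 0.01 -0.024 0.02; 0 0.094 0.004 -0.025 0.019; 0 0.094 -0.002 -0.024 0.02; 0 0 0 -0 -0; 0 0 0 -0 -0
end [ 0.3999  0.0799  0.3    -0.0844]
```

Call:
arm_command:
  series: "0 0.087 0.037 -0.025 0.019; 0 0.089 0.032 -0.025 0.02; 0 0.09 0.026 -0.025 0.019; 0 0.092 0.021 -0.025 0.02; 0 0.093 0.015 -0.025 0.019; 0 0.094 0.01 -0.024 0.02; 0 0.094 0.004 -0.025 0.019; 0 0.094 -0.002 -0.024 0.02; 0 0 0 0 0; 0 0 0 0 0"

```text
clock: 7.75
position: [0.4002, 0.0787, 0.2989]
ee_rot: [0.708, 0.707, -0.0, 0.0]
ft_force: [0.6, -0.3, 0.3]
grip_width: 0.997
grasp_force: 0.0
```

Run:
```python
from h import *
snap("top","t2");snap("scene","s2")
crop("t2","t2c",195,90,470,275,2.9)
```

```text
(no output)
```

View pics/t2c.png

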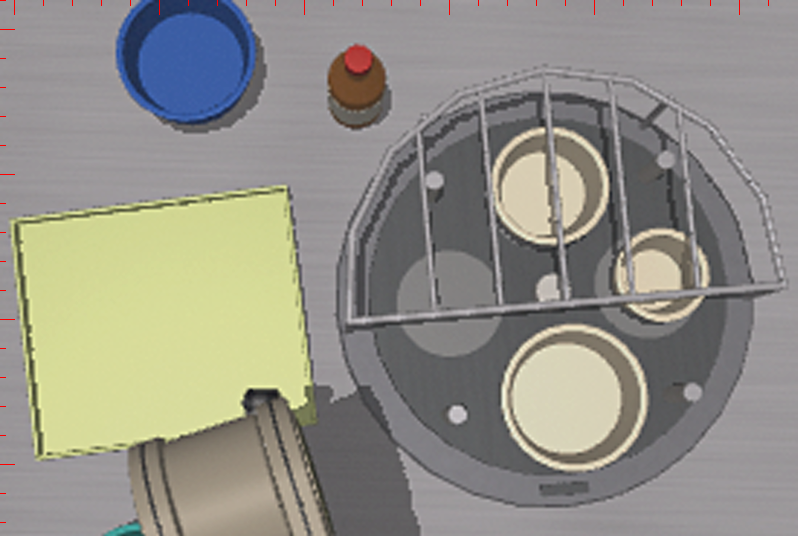

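The large bowl is now at the gap, its rim centred at crop (575,397.5). The disc is in a detent, and the other bowls are at (551,186) and (662,276).

Run:
```python
from h import *
from plan import *
t=snap("top"); T=lambda p:np.array((195+p[0]/2.9,90+p[1]/2.9))
c=onz(t,T((575,397.5)),.112); print("L",c, [np.linalg.norm(onz(t,T(q),.112)-c) for q in((501,397),(649,397),(575,323),(575,472))])
print("gap",pol(180,.105))
P=[onz(t,T(q),.126)[:2] for q in((434,180),(666,159),(457,414),(692,391))]
print([(np.degrees(np.arctan2(*(p-C)[::-1]))-YAW-45)%90 for p in P])
s=snap("scene"); print("rim in scene expected",proj(s,c),"rim near robot",proj(s,c-[.074,0,0]), "far",proj(s,c+[.074,0,0]))
```

```text
L [ 0.47921248 -0.21980803  0.112     ] [np.float64(0.07371966188230275), np.float64(0.07391576932809486), np.float64(0.07427851283729513), np.float64(0.07353554261500261)]
gap [ 0.48492608 -0.21534924]
[np.float64(0.4259057156974677), np.float64(0.43578019329376616), np.float64(0.2928254380547912), np.float64(0.5392024349542339)]
rim in scene expected [239.24489782 190.39805314] rim near robot [236.03043096 178.57778595] far [242.75181927 203.29373704]
```

Run:
```python
from plan import *
u=np.array([np.cos(np.radians(6.3)),np.sin(np.radians(6.3))])
g=np.array([.4792,-.2198])-.068*u; print(g)
plan([(*g,.20,6.3,.3,8),(*g,.106,6.3,.3,4),(*g,.106,6.3,1,8)])
```

```text
[ 0.41161066 -0.22726193]
from [ 0.4004  0.0784  0.2989 -0.1722] tool z [-0.  0. -1.]
0.3 -0.096 0.004 0.031 -0.004; 0.3 -0.095 0.003 0.031 -0.005; 0.3 -0.096 0.001 0.031 -0.004; 0.3 -0.095 -0 0.031 -0.005; 0.3 -0.096 -0.002 0.031 -0.004; 0.3 -0.095 -0.003 0.031 -0.005; 0.3 -0.096 -0.004 0.031 -0.004; 0.3 -0.095 -0.006 0.03 -0.005; 0.3 -0 0 0.059 0; 0.3 -0 0 0.059 0
0.3 -0 0 0.059 0; 0.3 -0 0 0.058 0; 1 -0 0 0 0; 1 -0 0 0 0; 1 -0 0 0 0; 1 -0 0 0 0; 1 -0 0 0 0; 1 -0 0 0 0; 1 -0 0 0 0; 1 -0 0 0 0
end [ 0.4116 -0.2272  0.1061  6.3078]
```

Call:
arm_command:
  series: "0.3 -0.096 0.004 0.031 -0.004; 0.3 -0.095 0.003 0.031 -0.005; 0.3 -0.096 0.001 0.031 -0.004; 0.3 -0.095 0 0.031 -0.005; 0.3 -0.096 -0.002 0.031 -0.004; 0.3 -0.095 -0.003 0.031 -0.005; 0.3 -0.096 -0.004 0.031 -0.004; 0.3 -0.095 -0.006 0.03 -0.005; 0.3 0 0 0.05 0; 0.3 0 0 0.05 0"
  newtons: 60

```text
clock: 9.2
position: [0.4115, -0.2274, 0.1596]
ee_rot: [0.667, 0.745, -0.0, -0.0]
ft_force: [0.1, 0.9, 0.0]
grip_width: 0.7
grasp_force: 0.0
```

Call:
arm_command:
  series: "0.3 0 0 0.07 0; 0.3 0 0 0.065 0; 0.3 0 0 0 0; 1 0 0 0 0; 1 0 0 0 0; 1 0 0 0 0; 1 0 0 0 0; 1 0 0 0 0; 1 0 0 0 0; 1 0 0 0 0"

```text
clock: 10.45
position: [0.4142, -0.2263, 0.1079]
ee_rot: [0.666, 0.746, 0.002, 0.002]
ft_force: [1.3, 3.1, 7.6]
grip_width: 0.117
grasp_force: 56.5
```

Call:
arm_command:
  series: "1 0 0 -0.02 0; 1 0 0 -0.02 0; 1 0 0 -0.02 0; 1 0 -0.01 -0.03 0; 1 0 -0.01 -0.04 0; 1 0 -0.01 -0.05 0; 1 0 0 -0.06 0; 1 0 0 -0.06 0; 1 0 0 -0.05 0; 1 0 0 0 0"

```text
clock: 11.7
position: [0.4002, -0.2283, 0.2477]
ee_rot: [0.667, 0.745, 0.001, 0.001]
ft_force: [0.6, 0.4, -3.1]
grip_width: 0.088
grasp_force: 57.9
```

Run:
```python
from h import *
snap("scene","s3"); crop("s3","s3c",140,100,440,290,2.6)
```

```text
(no output)
```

View pics/s3c.png

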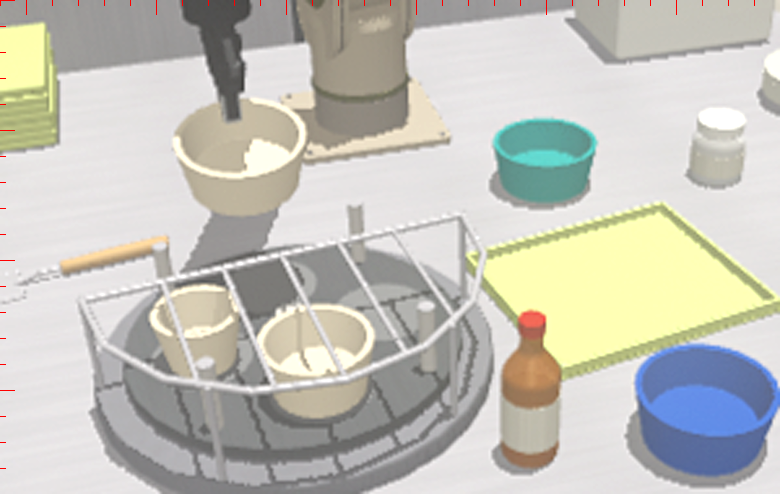

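The large bowl is held, at crop (240,150), with its far side tilted down a little as expected. The tray is unmoved, so I'll place the bowl at the tray centre.

Run:
```python
from plan import *
a=np.radians(15); u=np.array([np.cos(a),np.sin(a)])
g=np.array([.552,.200])-.068*u; print(g)
plan([(*g,.245,15,1,12),(*g,.245,15,1,2),(*g,.10,15,1,6),(*g,.068,15,1,5),(*g,.064,15,1,3),(*g,.064,15,1,2)])
```

```text
[0.48631704 0.1824003 ]
from [ 0.3998 -0.2279  0.2465  6.3516] tool z [ 0.001  0.    -1.   ]
1 0.083 0.027 0 -0.004; 1 0.083 0.028 0 -0.004; 1 0.082 0.03 0 -0.004; 1 0.082 0.031 0 -0.004; 1 0.081 0.031 0 -0.004; 1 0.081 0.033 0.001 -0.004; 1 0.081 0.034 0 -0.004; 1 0.08 0.034 0.001 -0.004; 1 0.08 0.036 0 -0.004; 1 0.079 0.036 0.001 -0.004
1 0.079 0.038 0 -0.004; 1 0.079 0.038 0.001 -0.004; 1 -0 0 -0 -0; 1 -0 0 -0 -0; 1 -0 0 0.06 -0; 1 -0 0 0.06 -0; 1 -0 0 0.061 -0; 1 -0 0 0.06 -0; 1 -0 0 0.061 -0; 1 -0 0 0.06 -0
1 -0 0 0.016 -0; 1 -0 0 0.016 -0; 1 -0 0 0.016 -0; 1 -0 0 0.016 -0; 1 -0 0 0.016 -0; 1 -0 0 0.003 -0; 1 -0 0 0.004 -0; 1 -0 0 0.003 -0; 1 -0 0 0 -0; 1 -0 0 0 -0
end [ 0.4862  0.1825  0.0641 14.9916]
```

Call:
arm_command:
  series: "1 0.083 0.027 0 -0.004; 1 0.083 0.028 0 -0.004; 1 0.082 0.03 0 -0.004; 1 0.082 0.031 0 -0.004; 1 0.081 0.031 0 -0.004; 1 0.081 0.033 0.001 -0.004; 1 0.081 0.034 0 -0.004; 1 0.08 0.034 0.001 -0.004; 1 0.08 0.036 0 -0.004; 1 0.079 0.036 0.001 -0.004"

```text
clock: 13.0
position: [0.4715, 0.1148, 0.2439]
ee_rot: [0.619, 0.786, -0.001, -0.0]
ft_force: [-0.1, 0.7, -2.0]
grip_width: 0.089
grasp_force: 59.3
```

Call:
arm_command:
  series: "1 0.079 0.038 0 -0.004; 1 0.079 0.038 0.001 -0.004; 1 0 0 0 0; 1 0 0 0 0; 1 0 0 0.06 0; 1 0 0 0.06 0; 1 0 0 0.061 0; 1 0 0 0.06 0; 1 0 0 0.061 0; 1 0 0 0.05 0"

```text
clock: 14.25
position: [0.486, 0.1812, 0.1028]
ee_rot: [0.609, 0.793, -0.001, -0.0]
ft_force: [0.5, -0.7, -2.3]
grip_width: 0.086
grasp_force: 59.2
```

Call:
arm_command:
  series: "1 0 0 0.016 0; 1 0 0 0.016 0; 1 0 0 0.016 0; 1 0 0 0.016 0; 1 0 0 0.013 0; 1 0 0 0.008 0; 1 0 0 0.008 0; 1 0 0 0 0; 1 0 0 0 0; 1 0 0 0 0"

```text
clock: 15.5
position: [0.4864, 0.1841, 0.0693]
ee_rot: [0.608, 0.794, 0.001, -0.0]
ft_force: [-19.5, -2.4, 27.7]
grip_width: 0.089
grasp_force: 122.1
```

Call:
arm_command:
  series: "0.85 0 0 -0.005 0; 0.75 0 0 -0.005 0; 0.7 0 0 0 0; 0.65 0 0 0 0; 0.65 0 0 0 0; 0.6 0 0 -0.03 0; 0.6 0 0 -0.05 0; 0.6 0 0 -0.1 0; 0.6 0 0 -0.12 0; 0.6 0 0 -0.12 0"

```text
clock: 16.75
position: [0.4862, 0.1825, 0.2412]
ee_rot: [0.609, 0.793, 0.0, 0.0]
ft_force: [0.5, 1.0, 0.2]
grip_width: 0.4
grasp_force: 0.0
```

Run:
```python
from plan import *
# push post nr clockwise: TCP starts behind it (base 237 deg), tool y ~ 20
s=pol(237)
plan([(.43,.05,.24,20,1,6),(*pol(215),.24,20,1,8),(*s,.23,20,1,4),(*s,.134,20,1,5)])
```

```text
from [ 0.4862  0.1825  0.2412 15.0016] tool z [ 0.001  0.    -1.   ]
1 -0.047 -0.037 0 -0.005; 1 -0.047 -0.038 0.001 -0.005; 1 -0.046 -0.038 0 -0.004; 1 -0.046 -0.039 0.001 -0.005; 1 -0.045 -0.04 0 -0.004; 1 -0.044 -0.04 0.001 -0.005; 1 -0.11 -0.028 -0 0; 1 -0.11 -0.029 -0 0; 1 -0.11 -0.028 -0 0; 1 -0.11 -0.029 -0 0
1 -0.111 -0.028 -0 0; 1 -0.11 -0.029 -0 0; 1 -0.111 -0.028 -0 0; 1 -0.11 -0.029 -0 0; 1 -0.033 0.021 0.006 0; 1 -0.033 0.021 0.006 0; 1 -0.034 0.021 0.006 0; 1 -0.033 0.021 0.007 0; 1 -0 0 0.048 0; 1 -0 0 0.048 0
1 -0 0 0.048 0; 1 -0 0 0.048 0; 1 -0 0 0.048 0; 1 0 0 0 0; 1 0 0 0 0; 1 0 0 0 0; 1 0 0 0 0; 1 0 0 0 0; 1 0 0 0 0; 1 0 0 0 0
end [ 0.5149 -0.3511  0.134  20.0416]
```

Run:
```python
from plan import *
s=pol(123)
arc=[(*pol(a),.134,-8-(123-a)*.6,1,1) for a in range(126,186,3)]
one=[(*s,.134,-8,1,3)]+arc+[(*pol(184),.134,28,1,1),(*pol(180),.134,28,1,1),(*pol(180),.18,28,1,2),(*pol(150),.18,8,1,2),(*s,.18,-8,1,2),(*s,.18,-8,1,1)]
plan([(*s,.18,-8,1,8)]+one)
```

```text
from [ 0.4862  0.1825  0.2412 15.0016] tool z [ 0.001  0.    -1.   ]
1 -0.078 -0.021 0.019 0.016; 1 -0.079 -0.017 0.019 0.016; 1 -0.08 -0.014 0.019 0.016; 1 -0.08 -0.009 0.019 0.016; 1 -0.081 -0.005 0.019 0.016; 1 -0.081 -0.002 0.019 0.016; 1 -0.081 0.003 0.019 0.016; 1 -0.08 0.007 0.02 0.016; 1 0 -0 0.038 -0; 1 0 -0 0.038 -0
1 0 -0 0.039 -0; 1 -0.016 -0.015 -0 -0.01; 1 -0.017 -0.014 -0 -0.01; 1 -0.017 -0.013 -0 -0.01; 1 -0.017 -0.013 -0 -0.01; 1 -0.017 -0.013 -0 -0.01; 1 -0.018 -0.013 -0 -0.01; 1 -0.018 -0.012 -0 -0.01; 1 -0.018 -0.011 -0 -0.01; 1 -0.018 -0.012 -0 -0.01
1 -0.019 -0.011 -0 -0.01; 1 -0.019 -0.01 -0 -0.01; 1 -0.019 -0.01 -0 -0.01; 1 -0.019 -0.01 -0 -0.01; 1 -0.019 -0.009 -0 -0.01; 1 -0.02 -0.009 -0 -0.01; 1 -0.02 -0.009 -0 -0.01; 1 -0.02 -0.008 -0 -0.01; 1 -0.02 -0.007 -0 -0.01; 1 -0.021 -0.008 -0 -0.01
1 -0.02 -0.006 -0 -0.01; 1 -0.007 -0.003 -0 -0; 1 0.027 0.01 -0 -0; 1 0 -0 -0.058 -0; 1 0 -0 -0.057 -0; 1 0.086 0.064 -0 0.055; 1 0.095 0.048 -0 0.056; 1 0.068 0.068 -0 0.044; 1 0.077 0.059 -0 0.045; 1 -0 -0 -0 -0
end [ 0.485  -0.076   0.18   -8.0384]
```

Call:
arm_command:
  series: "1 -0.078 -0.021 0.019 0.016; 1 -0.079 -0.017 0.019 0.016; 1 -0.08 -0.014 0.019 0.016; 1 -0.08 -0.009 0.019 0.016; 1 -0.081 -0.005 0.019 0.016; 1 -0.081 -0.002 0.019 0.016; 1 -0.081 0.003 0.019 0.016; 1 -0.08 0.007 0.02 0.016; 1 0 0 0.038 0; 1 0 0 0.038 0"

```text
clock: 18.0
position: [0.4852, -0.076, 0.146]
ee_rot: [0.755, 0.656, 0.0, -0.0]
ft_force: [0.5, 0.3, -0.1]
grip_width: -0.001
grasp_force: 0.0
```

Call:
arm_command:
  series: "1 0 0 0.039 0; 1 -0.016 -0.015 0 -0.01; 1 -0.017 -0.014 0 -0.01; 1 -0.017 -0.013 0 -0.01; 1 -0.017 -0.013 0 -0.01; 1 -0.017 -0.013 0 -0.01; 1 -0.018 -0.013 0 -0.01; 1 -0.018 -0.012 0 -0.01; 1 -0.018 -0.011 0 -0.01; 1 -0.018 -0.012 0 -0.01"

```text
clock: 19.25
position: [0.439, -0.1361, 0.131]
ee_rot: [0.654, 0.757, 0.001, 0.0]
ft_force: [1.7, 2.6, -1.7]
grip_width: 0.0
grasp_force: 1.5
```

Call:
arm_command:
  series: "1 -0.019 -0.011 0 -0.01; 1 -0.019 -0.01 0 -0.01; 1 -0.019 -0.01 0 -0.01; 1 -0.019 -0.01 0 -0.01; 1 -0.019 -0.009 0 -0.01; 1 -0.02 -0.009 0 -0.01; 1 -0.02 -0.009 0 -0.01; 1 -0.02 -0.008 0 -0.01; 1 -0.02 -0.007 0 -0.01; 1 -0.021 -0.008 0 -0.01"

```text
clock: 20.5
position: [0.4257, -0.2214, 0.1308]
ee_rot: [0.527, 0.85, 0.0, -0.0]
ft_force: [-0.9, -0.1, 0.2]
grip_width: 0.001
grasp_force: 0.0
```

Call:
arm_command:
  series: "1 -0.02 -0.006 0 -0.01; 1 -0.007 -0.003 0 0; 1 0.027 0.01 0 0; 1 0 0 -0.058 0; 1 0 0 -0.057 0; 1 0.086 0.064 0 0.055; 1 0.095 0.048 0 0.056; 1 0.068 0.068 0 0.044; 1 0.077 0.059 0 0.045; 1 0 0 0 0"

```text
clock: 21.75
position: [0.4853, -0.073, 0.1772]
ee_rot: [0.752, 0.66, 0.0, -0.0]
ft_force: [-1.5, -0.7, 0.3]
grip_width: 0.002
grasp_force: 0.0
```

Run:
```python
from h import *
snap("top","t4"); crop("t4","t4c",195,90,470,275,2.9)
```

```text
(no output)
```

View pics/t4c.png

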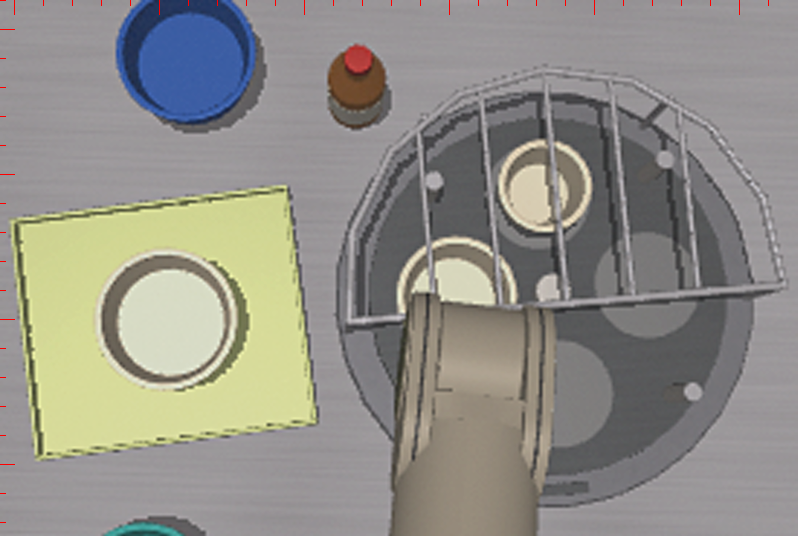

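The large bowl stands flat on the tray, its rim centred at crop (167.5,319.5). The middle bowl is at the left station and the small one at the far station. I'll index once more.

Call:
arm_command:
  series: "1 0 0 0.035 0; 1 0 0 0.035 0; 1 0 0 0.035 0; 1 -0.016 -0.015 0 -0.01; 1 -0.017 -0.014 0 -0.01; 1 -0.017 -0.013 0 -0.01; 1 -0.017 -0.013 0 -0.01; 1 -0.017 -0.013 0 -0.01; 1 -0.018 -0.013 0 -0.01; 1 -0.018 -0.012 0 -0.01"

```text
clock: 23.05
position: [0.4458, -0.1232, 0.1349]
ee_rot: [0.676, 0.737, 0.0, 0.0]
ft_force: [4.2, 1.4, -1.8]
grip_width: 0.002
grasp_force: 1.6
```

Call:
arm_command:
  series: "1 -0.018 -0.011 0 -0.01; 1 -0.018 -0.012 0 -0.01; 1 -0.019 -0.011 0 -0.01; 1 -0.019 -0.01 0 -0.01; 1 -0.019 -0.01 0 -0.01; 1 -0.019 -0.01 0 -0.01; 1 -0.019 -0.009 0 -0.01; 1 -0.02 -0.009 0 -0.01; 1 -0.02 -0.009 0 -0.01; 1 -0.02 -0.008 0 -0.01"

```text
clock: 24.3
position: [0.4241, -0.2061, 0.1346]
ee_rot: [0.552, 0.834, -0.0, -0.0]
ft_force: [-0.8, 0.6, -0.2]
grip_width: -0.004
grasp_force: 0.2
```

Call:
arm_command:
  series: "1 -0.02 -0.007 0 -0.01; 1 -0.021 -0.008 0 -0.01; 1 -0.02 -0.006 0 -0.01; 1 -0.014 -0.006 0 0; 1 0.03 0.01 0 0; 1 0 0 -0.058 0; 1 0 0 -0.1 0; 1 0 0 -0.1 0; 0.3 -0.1 0.03 0 0; 0.3 -0.1 0.03 0 0"

```text
clock: 25.55
position: [0.4858, -0.2833, 0.2394]
ee_rot: [0.512, 0.859, 0.001, 0.001]
ft_force: [0.0, 0.3, 0.1]
grip_width: 0.417
grasp_force: 0.0
```

Run:
```python
from h import *
t=snap("top","t5"); crop("t5","t5c",195,90,470,275,2.9)
T=lambda p:np.array((195+p[0]/2.9,90+p[1]/2.9))
for z in(.071,):
    c=onz(t,T((167.5,319.5)),z); print("L",c,[np.linalg.norm(onz(t,T(q),z)-c) for q in((96,320),(239,320),(167,249),(167,390))])
```

```text
L [0.55019714 0.19189112 0.071     ] [np.float64(0.07295509046917134), np.float64(0.07313892786949881), np.float64(0.07284425947076452), np.float64(0.07214457453327608)]
```

View pics/t5c.png

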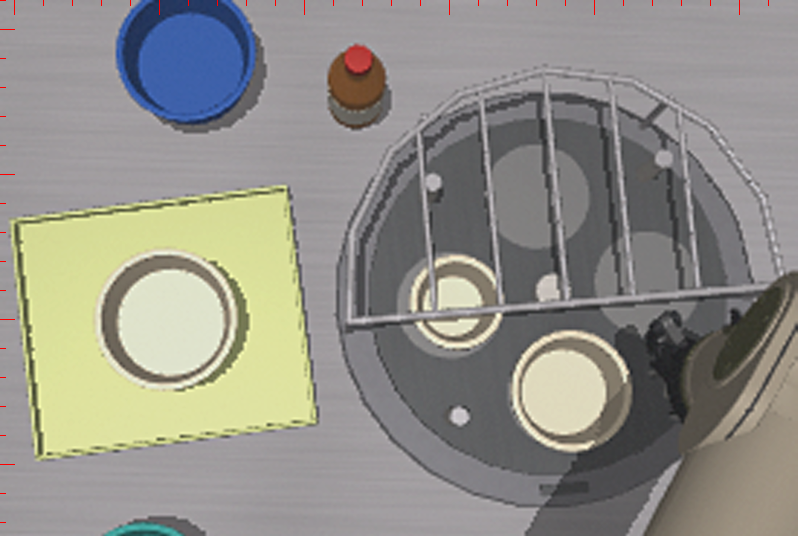

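The middle bowl is at the gap, its rim centred at crop (571,391). The large bowl on the tray hasn't moved.

Run:
```python
from h import *
from plan import *
t=snap("top"); T=lambda p:np.array((195+p[0]/2.9,90+p[1]/2.9))
c=onz(t,T((571,391)),.112); print("M",c,[np.linalg.norm(onz(t,T(q),.112)-c) for q in((511,391),(631,391),(571,330),(571,452))])
u=np.array([np.cos(np.radians(6.3)),np.sin(np.radians(6.3))]); g=c[:2]-.0555*u; print(g)
plan([(*(g-.01*u),.22,6.3,.3,5),(*g,.18,6.3,.3,2),(*g,.113,6.3,.3,4),(*g,.113,6.3,1,9)])
```

```text
M [ 0.48556853 -0.21576435  0.112     ] [np.float64(0.05980771855488052), np.float64(0.059926713897056366), np.float64(0.060812165496215126), np.float64(0.060313479624484335)]
[ 0.4304037 -0.2218546]
from [ 0.4861 -0.2849  0.2375 28.282 ] tool z [-0.001 -0.001 -1.   ]
0.3 0.043 -0.014 0.009 0.024; 0.3 0.042 -0.017 0.009 0.025; 0.3 0.04 -0.021 0.009 0.024; 0.3 0.038 -0.024 0.008 0.025; 0.3 0.036 -0.026 0.009 0.024; 0.3 0 0.012 0.05 0; 0.3 0 0.013 0.05 0; 0.3 0 -0 0.042 0; 0.3 0 -0 0.042 0; 0.3 0 -0 0.042 0
0.3 0 -0 0.041 0; 1 0 -0 0 0; 1 0 -0 0 0; 1 0 -0 0 0; 1 0 -0 0 0; 1 0 -0 0 0; 1 0 -0 0 0; 1 0 -0 0 0; 1 0 -0 0 0; 1 0 -0 0 0
end [ 0.4305 -0.222   0.1131  6.322 ]
```

Call:
arm_command:
  series: "0.3 0.043 -0.014 0.009 0.024; 0.3 0.042 -0.017 0.009 0.025; 0.3 0.04 -0.021 0.009 0.024; 0.3 0.038 -0.024 0.008 0.025; 0.3 0.036 -0.026 0.009 0.024; 0.3 0 0.012 0.05 0; 0.3 0 0.013 0.05 0; 0.3 0 0 0.042 0; 0.3 0 0 0.042 0; 0.3 0 0 0.042 0"

```text
clock: 26.9
position: [0.4288, -0.2211, 0.1298]
ee_rot: [0.667, 0.745, 0.0, -0.0]
ft_force: [-0.3, -0.4, 0.1]
grip_width: 0.7
grasp_force: 0.0
```

Call:
arm_command:
  series: "0.3 0 0 0.041 0; 0.3 0 0 0 0; 1 0 0 0 0; 1 0 0 0 0; 1 0 0 0 0; 1 0 0 0 0; 1 0 0 0 0; 1 0 0 0 0; 1 0 0 0 0; 1 0 0 0 0"

```text
clock: 28.15
position: [0.4296, -0.2216, 0.1154]
ee_rot: [0.667, 0.745, 0.001, 0.001]
ft_force: [-2.8, 1.2, 8.9]
grip_width: 0.088
grasp_force: 58.5
```

Call:
arm_command:
  series: "1 0 0 -0.02 0; 1 0 0 -0.02 0; 1 0 0 -0.02 0; 1 0 -0.01 -0.03 0; 1 0 -0.01 -0.04 0; 1 0 -0.01 -0.05 0; 1 0 0 -0.06 0; 1 0 0 -0.06 0; 1 0 0 -0.05 0; 1 0 0 0 0"

```text
clock: 29.4
position: [0.4174, -0.223, 0.2559]
ee_rot: [0.667, 0.745, 0.001, 0.001]
ft_force: [1.2, 0.6, -2.5]
grip_width: 0.07
grasp_force: 58.7
```

Run:
```python
from h import *
snap("top","t6");snap("scene","s6")
from plan import *
L=np.array([.5502,.1919]); a=np.radians(15); u=np.array([np.cos(a),np.sin(a)])
g=L-.050*u
plan([(*g,.245,15,1,13),(*g,.245,15,1,1),(*g,.15,15,1,6)])
```

```text
from [ 0.4166 -0.2226  0.2539  6.3518] tool z [-0.  0. -1.]
1 0.075 0.025 0.002 -0.004; 1 0.075 0.026 0.002 -0.004; 1 0.074 0.027 0.002 -0.004; 1 0.074 0.028 0.002 -0.004; 1 0.074 0.028 0.002 -0.004; 1 0.073 0.029 0.002 -0.004; 1 0.073 0.03 0.001 -0.003; 1 0.072 0.031 0.002 -0.004; 1 0.072 0.032 0.001 -0.003; 1 0.072 0.033 0.002 -0.004
1 0.071 0.034 0.001 -0.003; 1 0.071 0.034 0.002 -0.004; 1 0.071 0.035 0.001 -0.003; 1 0 0 0 -0; 1 0 0 0.04 -0; 1 0 0 0.04 -0; 1 0 0 0.039 -0; 1 0 0 0.04 -0; 1 0 0 0.039 -0; 1 0 0 0.04 -0
end [ 0.5018  0.1789  0.1499 14.9918]
```

View pics/s6.png

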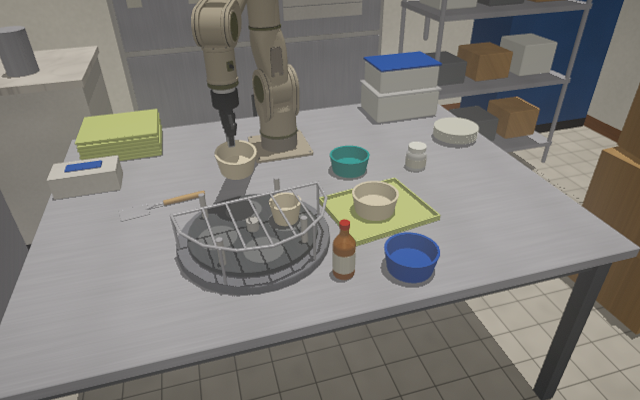

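The middle bowl is held at (237,158); the large one is on the tray at (375,200). Before going down I'll check that the tray and bowl haven't moved.

Run:
```python
import cv2,numpy as np
a,b=[cv2.imread(f"pics/{n}.png").astype(int)[150:250,197:308] for n in("t5","t6")]
print(np.abs(a-b).max(2).max(), (np.abs(a-b).max(2)>30).sum())
```

```text
5 0
```

Call:
arm_command:
  series: "1 0.075 0.025 0.002 -0.004; 1 0.075 0.026 0.002 -0.004; 1 0.074 0.027 0.002 -0.004; 1 0.074 0.028 0.002 -0.004; 1 0.074 0.028 0.002 -0.004; 1 0.073 0.029 0.002 -0.004; 1 0.073 0.03 0.001 -0.003; 1 0.072 0.031 0.002 -0.004; 1 0.072 0.032 0.001 -0.003; 1 0.072 0.033 0.002 -0.004"

```text
clock: 30.75
position: [0.482, 0.087, 0.2459]
ee_rot: [0.621, 0.784, -0.001, -0.001]
ft_force: [-0.1, 0.5, -3.3]
grip_width: 0.073
grasp_force: 58.6
```

Call:
arm_command:
  series: "1 0.071 0.034 0.001 -0.003; 1 0.071 0.034 0.002 -0.004; 1 0.071 0.035 0.001 -0.003; 1 0 0 0.04 0; 1 0 0 0.04 0; 1 0 0 0.04 0; 1 0 0 0.02 0; 1 0 0 0 0; 1 0 0 0 0; 1 0 0 0 0"

```text
clock: 32.0
position: [0.5025, 0.179, 0.1901]
ee_rot: [0.609, 0.793, 0.001, 0.0]
ft_force: [0.7, 0.5, -2.7]
grip_width: 0.073
grasp_force: 58.7
```

Run:
```python
from h import *
snap("top","t7");snap("scene","s7")
crop("t7","t7c",195,140,320,270,4.0); crop("s7","s7c",310,130,450,250,4.2)
a,b=cv2.imread("pics/t7c.png"),cv2.imread("pics/s7c.png")
h=max(a.shape[0],b.shape[0]); pad=lambda i:cv2.copyMakeBorder(i,0,h-i.shape[0],0,0,0)
im=np.hstack([pad(a),pad(b)]); print(im.shape); cv2.imwrite("pics/x7.png",cv2.resize(im,None,fx=800/im.shape[1],fy=800/im.shape[1]))
print(manip.get_obs()["position"])
```

```text
(520, 1088, 3)
[0.50234639 0.17894548 0.18993567]
```

View pics/x7.png

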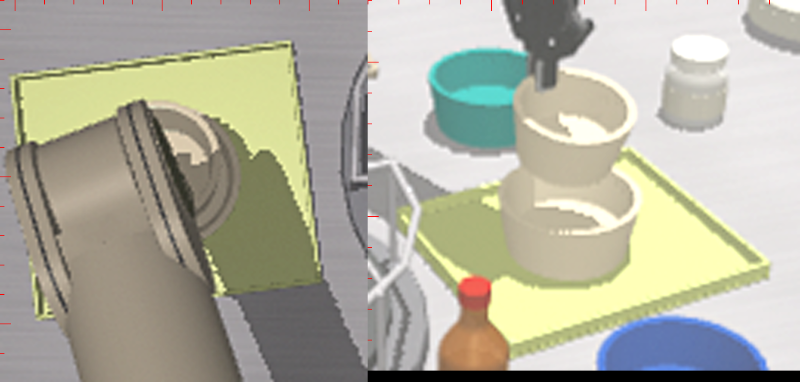

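The middle bowl hangs over the large one, tilted slightly; left panel (180,160), right panel (575,130). Lowering it now.

Call:
arm_command:
  series: "1 0 0 0.03 0; 1 0 0 0.03 0; 1 0 0 0.03 0; 1 0 0 0.03 0; 1 0 0 0.025 0; 1 0 0 0.02 0; 1 0 0 0.02 0; 1 0 0 0 0; 1 0 0 0 0; 1 0 0 0 0"

```text
clock: 33.35
position: [0.5024, 0.179, 0.1159]
ee_rot: [0.609, 0.793, 0.0, 0.0]
ft_force: [-0.9, 0.3, -1.6]
grip_width: 0.075
grasp_force: 58.7
```

Call:
arm_command:
  series: "1 0 -0.003 0.01 0; 1 0 -0.003 0.01 0; 1 0 -0.003 0.01 0; 1 0 -0.003 0.01 0; 1 0 0 0.008 0; 1 0 0 0 0; 1 0 0 0 0; 1 0 0 0 0; 1 0 0 0 0; 1 0 0 0 0"

```text
clock: 34.6
position: [0.497, 0.1778, 0.0979]
ee_rot: [0.609, 0.793, 0.0, -0.001]
ft_force: [-15.3, -4.3, 22.9]
grip_width: 0.068
grasp_force: 91.1
```

Call:
arm_command:
  series: "0.85 0 0 -0.005 0; 0.8 0 0 -0.005 0; 0.75 0 0 0 0; 0.7 0 0 0 0; 0.7 0 0 0 0; 0.65 0 0 -0.03 0; 0.6 0 0 -0.06 0; 0.6 0 0 -0.1 0; 0.6 0 0 -0.12 0; 0.6 0 0 -0.08 0"

```text
clock: 35.85
position: [0.498, 0.1777, 0.2596]
ee_rot: [0.609, 0.793, 0.001, 0.001]
ft_force: [1.7, 0.4, 0.4]
grip_width: 0.401
grasp_force: 0.0
```

Run:
```python
from plan import *
s=pol(123)
arc=[(*pol(a),.134,-8-(123-a)*.6,1,1) for a in range(126,186,3)]
plan([(*s,.19,-8,1,8),(*s,.134,-8,1,3)]+arc+[(*pol(185),.134,28,1,1),(*pol(180),.134,28,1,1),(*pol(180),.22,28,1,3),(*pol(210),.24,20,.3,3),(*pol(215),.24,20,.3,1)])
```

```text
from [ 0.498   0.1777  0.2596 14.99  ] tool z [ 0.003  0.002 -1.   ]
1 -0.076 -0.024 0.022 0.016; 1 -0.077 -0.021 0.022 0.016; 1 -0.078 -0.017 0.022 0.016; 1 -0.078 -0.013 0.022 0.016; 1 -0.079 -0.009 0.022 0.016; 1 -0.079 -0.005 0.021 0.016; 1 -0.079 -0.001 0.022 0.016; 1 -0.079 0.003 0.021 0.016; 1 -0 0 0.047 -0; 1 -0 0 0.047 -0
1 -0 0 0.046 -0; 1 -0.016 -0.014 0 -0.01; 1 -0.017 -0.014 0 -0.01; 1 -0.017 -0.013 0 -0.01; 1 -0.017 -0.013 0 -0.01; 1 -0.017 -0.013 0 -0.01; 1 -0.018 -0.013 0 -0.01; 1 -0.018 -0.012 0 -0.01; 1 -0.018 -0.011 0 -0.01; 1 -0.018 -0.012 0 -0.01
1 -0.019 -0.011 0 -0.01; 1 -0.019 -0.01 0 -0.01; 1 -0.019 -0.01 0 -0.01; 1 -0.019 -0.01 0 -0.01; 1 -0.02 -0.009 0 -0.01; 1 -0.019 -0.009 0 -0.01; 1 -0.02 -0.009 0 -0.01; 1 -0.02 -0.008 0 -0.01; 1 -0.02 -0.008 0 -0.01; 1 -0.021 -0.007 0 -0.01
1 -0.02 -0.007 0 -0.01; 1 -0.014 -0.004 0 -0; 1 0.034 0.012 0 -0; 1 -0 -0 -0.072 -0; 1 -0 -0 -0.071 -0; 1 -0 -0 -0.072 -0; 0.3 -0.071 -0.008 -0.017 0.015; 0.3 -0.071 -0.005 -0.016 0.015; 0.3 -0.071 -0.002 -0.017 0.014; 0.3 -0.034 0.011 0 0
end [ 0.4651 -0.3128  0.24   20.03  ]
```

Call:
arm_command:
  series: "1 -0.076 -0.024 0.022 0.016; 1 -0.077 -0.021 0.022 0.016; 1 -0.078 -0.017 0.022 0.016; 1 -0.078 -0.013 0.022 0.016; 1 -0.079 -0.009 0.022 0.016; 1 -0.079 -0.005 0.021 0.016; 1 -0.079 -0.001 0.022 0.016; 1 -0.079 0.003 0.021 0.016; 1 0 0 0.047 0; 1 0 0 0.047 0"

```text
clock: 37.1
position: [0.4844, -0.0777, 0.1483]
ee_rot: [0.756, 0.655, 0.0, 0.0]
ft_force: [0.8, -0.5, -0.9]
grip_width: 0.001
grasp_force: 0.0
```

Call:
arm_command:
  series: "1 0 0 0.046 0; 1 -0.016 -0.014 0 -0.01; 1 -0.017 -0.014 0 -0.01; 1 -0.017 -0.013 0 -0.01; 1 -0.017 -0.013 0 -0.01; 1 -0.017 -0.013 0 -0.01; 1 -0.018 -0.013 0 -0.01; 1 -0.018 -0.012 0 -0.01; 1 -0.018 -0.011 0 -0.01; 1 -0.018 -0.012 0 -0.01"

```text
clock: 38.35
position: [0.4383, -0.1381, 0.1307]
ee_rot: [0.655, 0.756, 0.001, 0.0]
ft_force: [3.1, 1.7, -1.4]
grip_width: 0.004
grasp_force: 1.5
```

Call:
arm_command:
  series: "1 -0.019 -0.011 0 -0.01; 1 -0.019 -0.01 0 -0.01; 1 -0.019 -0.01 0 -0.01; 1 -0.019 -0.01 0 -0.01; 1 -0.02 -0.009 0 -0.01; 1 -0.019 -0.009 0 -0.01; 1 -0.02 -0.009 0 -0.01; 1 -0.02 -0.008 0 -0.01; 1 -0.02 -0.008 0 -0.01; 1 -0.021 -0.007 0 -0.01"

```text
clock: 39.6
position: [0.4245, -0.2234, 0.1304]
ee_rot: [0.529, 0.849, -0.0, -0.0]
ft_force: [0.6, 0.1, -0.2]
grip_width: 0.001
grasp_force: 0.0
```

Call:
arm_command:
  series: "1 -0.02 -0.007 0 -0.01; 1 -0.014 -0.004 0 0; 1 0.034 0.012 0 0; 1 0 0 -0.072 0; 1 0 0 -0.071 0; 1 0 0 -0.072 0; 0.3 -0.071 -0.008 -0.017 0.015; 0.3 -0.071 -0.005 -0.016 0.015; 0.3 -0.071 -0.002 -0.017 0.014; 0.3 -0.034 0.011 0 0"

```text
clock: 40.85
position: [0.4651, -0.3134, 0.2368]
ee_rot: [0.574, 0.819, 0.0, 0.0]
ft_force: [0.6, -0.3, 0.7]
grip_width: 0.701
grasp_force: 0.0
```

Run:
```python
from h import *
snap("top","t8"); snap("scene","s8"); crop("t8","t8c",195,90,470,275,2.9)
```

```text
(no output)
```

View pics/t8c.png

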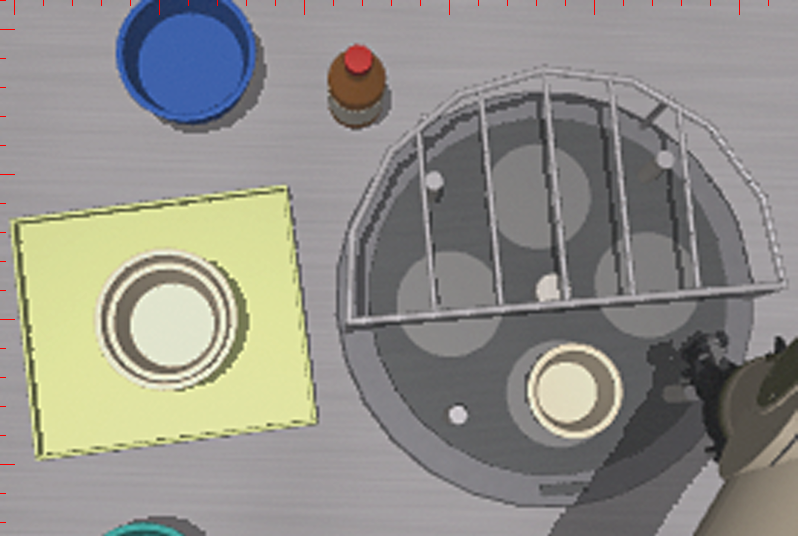

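The middle bowl sits nested in the large one, rings centred near crop (167,320.5). The small bowl is at the gap, its rim centred at (574.5,391).

Run:
```python
from h import *
from plan import *
t=snap("top"); T=lambda p:np.array((195+p[0]/2.9,90+p[1]/2.9))
for n,p,z,r in(("S",(574.5,391),.112,47.5),("M",(167,321),.091,60)):
    c=onz(t,T(p),z); print(n,c,[np.linalg.norm(onz(t,T(np.add(p,q)),z)-c).round(4) for q in((r,0),(0,r))])
    if n=="S": s=c
u=np.array([np.cos(np.radians(6.3)),np.sin(np.radians(6.3))]); g=s[:2]-.0425*u; print(g)
plan([(*(g-.005*u),.22,6.3,.4,5),(*g,.18,6.3,.4,2),(*g,.113,6.3,.4,4),(*g,.113,6.3,1,9)])
```

```text
S [ 0.48565135 -0.21925582  0.112     ] [np.float64(0.0474), np.float64(0.047)]
M [0.54705441 0.18975292 0.091     ] [np.float64(0.0604), np.float64(0.0605)]
[ 0.44340801 -0.22391953]
from [ 0.4648 -0.312   0.2359 20.0912] tool z [-0.001  0.001 -1.   ]
0.4 0.046 0.003 0.008 0.015; 0.4 0.046 0 0.008 0.015; 0.4 0.045 -0.002 0.008 0.016; 0.4 0.046 -0.004 0.008 0.015; 0.4 0.045 -0.005 0.008 0.016; 0.4 -0 0.006 0.05 -0; 0.4 -0 0.006 0.05 -0; 0.4 -0 0 0.042 -0; 0.4 -0 0 0.042 -0; 0.4 -0 0 0.042 -0
0.4 -0 0 0.041 -0; 1 -0 0 0 -0; 1 -0 0 0 -0; 1 -0 0 0 -0; 1 -0 0 0 -0; 1 -0 0 0 -0; 1 -0 0 0 -0; 1 -0 0 0 -0; 1 -0 0 0 -0; 1 -0 0 0 -0
end [ 0.4434 -0.2239  0.1131  6.2312]
```

Call:
arm_command:
  series: "0.4 0.046 0.003 0.008 0.015; 0.4 0.046 0 0.008 0.015; 0.4 0.045 -0.002 0.008 0.016; 0.4 0.046 -0.004 0.008 0.015; 0.4 0.045 -0.005 0.008 0.016; 0.4 0 0.006 0.05 0; 0.4 0 0.006 0.05 0; 0.4 0 0 0.042 0; 0.4 0 0 0.042 0; 0.4 0 0 0.042 0"

```text
clock: 42.25
position: [0.4433, -0.2245, 0.1293]
ee_rot: [0.668, 0.744, 0.0, -0.0]
ft_force: [0.9, 0.6, 0.2]
grip_width: 0.598
grasp_force: 0.0
```

Call:
arm_command:
  series: "0.4 0 0 0.041 0; 0.4 0 0 0 0; 1 0 0 0 0; 1 0 0 0 0; 1 0 0 0 0; 1 0 0 0 0; 1 0 0 0 0; 1 0 0 0 0; 1 0 0 0 0; 1 0 0 0 0"

```text
clock: 43.5
position: [0.4447, -0.2251, 0.1152]
ee_rot: [0.668, 0.744, 0.001, 0.001]
ft_force: [0.7, -1.2, 6.2]
grip_width: 0.102
grasp_force: 54.7
```

Call:
arm_command:
  series: "1 0 0 -0.02 0; 1 0 0 -0.02 0; 1 0 0 -0.02 0; 1 0 -0.01 -0.03 0; 1 0 -0.01 -0.04 0; 1 0 0 -0.05 0; 1 0 0 -0.06 0; 1 0 0 -0.06 0; 1 0 0 -0.05 0; 1 0 0 0 0"

```text
clock: 44.75
position: [0.4358, -0.226, 0.2557]
ee_rot: [0.668, 0.744, 0.001, 0.001]
ft_force: [-0.5, 0.1, -1.7]
grip_width: 0.089
grasp_force: 58.5
```

Run:
```python
from h import *
from plan import *
snap("top","t9")
a,b=[cv2.imread(f"pics/{n}.png").astype(int)[150:250,197:308] for n in("t8","t9")]
print(np.abs(a-b).max(), (np.abs(a-b).max(2)>30).sum())
M=np.array([.547,.190]); a=np.radians(15); u=np.array([np.cos(a),np.sin(a)])
g=M-.037*u
plan([(*g,.25,15,1,13),(*g,.25,15,1,1),(*g,.21,15,1,6)])
```

```text
5 0
from [ 0.4354 -0.2257  0.2544  6.174 ] tool z [ 0.001  0.    -1.   ]
1 0.076 0.023 0.001 -0.004; 1 0.076 0.024 0.001 -0.004; 1 0.075 0.025 0.001 -0.004; 1 0.075 0.026 0.001 -0.004; 1 0.075 0.027 0.001 -0.004; 1 0.075 0.028 0.001 -0.004; 1 0.074 0.028 0.001 -0.004; 1 0.074 0.029 0.001 -0.004; 1 0.073 0.03 0.001 -0.003; 1 0.073 0.031 0 -0.004
1 0.073 0.032 0.001 -0.003; 1 0.072 0.033 0 -0.004; 1 0.072 0.034 0.001 -0.003; 1 0 -0 -0 -0; 1 0 -0 0.017 -0; 1 0 -0 0.017 -0; 1 0 -0 0.016 -0; 1 0 -0 0.017 -0; 1 0 -0 0.016 -0; 1 0 -0 0.017 -0
end [ 0.5114  0.1803  0.21   14.994 ]
```

Call:
arm_command:
  series: "1 0.076 0.023 0.001 -0.004; 1 0.076 0.024 0.001 -0.004; 1 0.075 0.025 0.001 -0.004; 1 0.075 0.026 0.001 -0.004; 1 0.075 0.027 0.001 -0.004; 1 0.075 0.028 0.001 -0.004; 1 0.074 0.028 0.001 -0.004; 1 0.074 0.029 0.001 -0.004; 1 0.073 0.03 0.001 -0.003; 1 0.073 0.031 0 -0.004"

```text
clock: 46.05
position: [0.4932, 0.0874, 0.2492]
ee_rot: [0.621, 0.784, -0.001, -0.001]
ft_force: [-0.8, 0.2, -1.6]
grip_width: 0.091
grasp_force: 58.4
```

Call:
arm_command:
  series: "1 0.073 0.032 0.001 -0.003; 1 0.072 0.033 0 -0.004; 1 0.072 0.034 0.001 -0.003; 1 0 0 0 0; 1 0 0 0.017 0; 1 0 0 0.017 0; 1 0 0 0.016 0; 1 0 0 0.017 0; 1 0 0 0.016 0; 1 0 0 0.017 0"

```text
clock: 47.3
position: [0.5114, 0.1804, 0.2091]
ee_rot: [0.609, 0.793, 0.0, -0.0]
ft_force: [0.2, 0.9, 0.5]
grip_width: 0.091
grasp_force: 58.5
```

Run:
```python
from h import *
snap("top","t10");snap("scene","s10")
crop("t10","t10c",195,140,320,270,4.0); crop("s10","s10c",310,130,450,250,4.2)
a,b=cv2.imread("pics/t10c.png"),cv2.imread("pics/s10c.png")
h=max(a.shape[0],b.shape[0]); pad=lambda i:cv2.copyMakeBorder(i,0,h-i.shape[0],0,0,0)
im=np.hstack([pad(a),pad(b)]); cv2.imwrite("pics/x10.png",cv2.resize(im,None,fx=800/im.shape[1],fy=800/im.shape[1]))
print(manip.get_obs()["position"])
```

```text
[0.51103412 0.18034537 0.20861059]
```

View pics/x10.png

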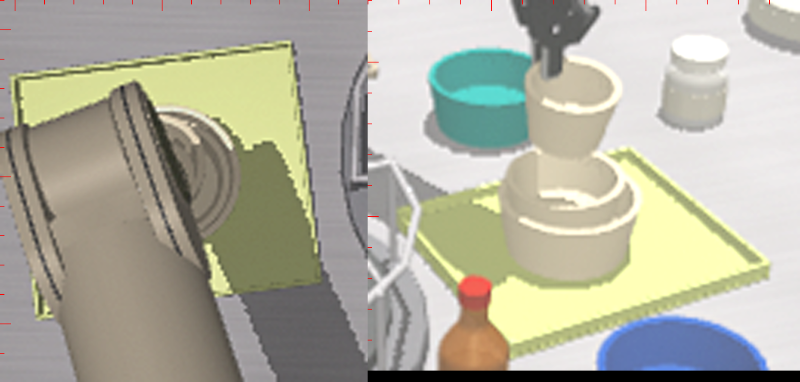

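The small bowl hangs over the nested pair, right panel (572,105) above (570,210). Lowering it now.

Call:
arm_command:
  series: "1 0 0 0.03 0; 1 0 0 0.03 0; 1 0 0 0.03 0; 1 0 0 0.03 0; 1 0 0 0.03 0; 1 0 0 0.025 0; 1 0 0 0.015 0; 1 0 0 0 0; 1 0 0 0 0; 1 0 0 0 0"

```text
clock: 48.65
position: [0.5117, 0.1806, 0.134]
ee_rot: [0.609, 0.793, 0.0, 0.0]
ft_force: [0.5, -0.4, -1.1]
grip_width: 0.084
grasp_force: 58.5
```

Call:
arm_command:
  series: "1 0 -0.003 0.01 0; 1 0 -0.003 0.01 0; 1 0 -0.003 0.01 0; 1 0 -0.003 0.009 0; 1 0 0 0.006 0; 1 0 0 0 0; 1 0 0 0 0; 1 0 0 0 0; 1 0 0 0 0; 1 0 0 0 0"

```text
clock: 49.9
position: [0.5058, 0.1792, 0.1173]
ee_rot: [0.609, 0.793, -0.0, -0.001]
ft_force: [-17.9, -4.9, 26.8]
grip_width: 0.09
grasp_force: 76.4
```

Touched down with 27 N. Now I'll release and retreat clear of everything.

Call:
arm_command:
  series: "0.85 0 0 -0.005 0; 0.8 0 0 -0.005 0; 0.75 0 0 0 0; 0.7 0 0 0 0; 0.7 0 0 0 0; 0.65 0 0 -0.03 0; 0.6 0 0 -0.06 0; 0.6 0 0 -0.1 0; 0.6 0 0 -0.12 0; 0.6 0 0 -0.05 0"

```text
clock: 51.15
position: [0.5077, 0.1794, 0.2675]
ee_rot: [0.609, 0.793, 0.002, 0.001]
ft_force: [0.9, -0.3, -0.2]
grip_width: 0.398
grasp_force: 0.0
```

Call:
arm_command:
  series: "0.6 -0.07 -0.03 0 0; 0.6 -0.07 -0.03 0 0; 0.6 -0.08 -0.03 0 0; 0.6 -0.08 -0.03 0 0; 0.6 -0.08 -0.01 0 0; 0.6 -0.08 0 0 0; 0.6 -0.08 0 0 0; 0.6 -0.08 0 0 0; 0.6 0 0 0 0; 0.6 0 0 0 0"

```text
clock: 52.4
position: [0.5207, -0.0731, 0.2639]
ee_rot: [0.609, 0.794, 0.0, -0.0]
ft_force: [0.2, 0.6, 0.4]
grip_width: 0.402
grasp_force: 0.0
```

Run:
```python
from h import *
snap("top","t11");snap("scene","s11")
crop("t11","t11c",195,90,470,275,1.8); crop("s11","s11c",310,150,450,250,2.1)
a,b=cv2.imread("pics/t11c.png"),cv2.imread("pics/s11c.png")
h=max(a.shape[0],b.shape[0]); pad=lambda i:cv2.copyMakeBorder(i,0,h-i.shape[0],0,0,0)
cv2.imwrite("pics/x11.png",np.hstack([pad(a),pad(b)]))
print(manip.get_obs()["position"])
```

```text
[ 0.52071059 -0.07263505  0.2637385 ]
```

View pics/x11.png

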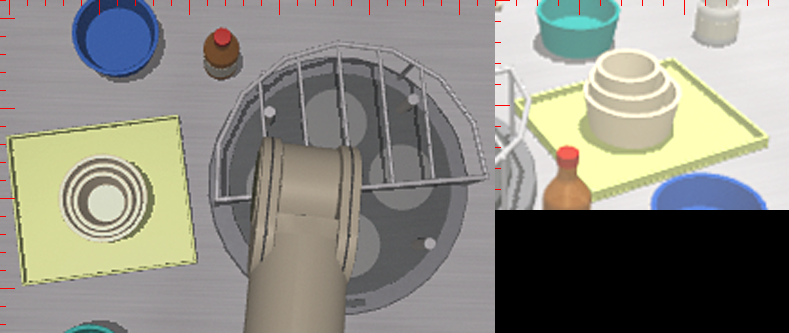

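The three nested rings are level and concentric at left panel (106,197), and the stack is upright in the right panel. The disc is empty and its posts (269,112) and (413,99) sit at detent positions, so I'm handing in.

```bash
python3 -c "
from workcell import manip
print(manip.hand_in())"
```

```text
the job is handed in; nothing more can be done
None
```

I nested the three cream bowls that were there (large, middle, small; no smallest bowl was there) upright in size order on the tray, left the empty turntable in a detent, didn't touch the bottle, jar or spatula, and handed the job in at about 52 s; the hand-in returned no verdict.

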